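Lift the retaining ring of the yellow fixture hub with the pick

ROBOT

A 6-joint arm with a two-finger parallel gripper is mounted at the origin on the work surface. World frame = base frame: x ahead of the robot, y to its left, z up, the work surface at z = 0. Lengths are in m, angles in rad, forces in N, time in s.
With the tool pointing down it reaches from about 0.425 to 0.95 m from the base axis. Payload 14.7 kg.
Tool frame: the origin (TCP) lies where the fingers leave the gripper's body, on its centre line; the fingertips stand 73 mm ahead of it and the grasp point (between the pads) lies r.hold_point_z ahead of it (r.hold_point_z is the distance from the TCP to the grasp point, in m); x points along the fingers, y is the direction in which the jaws open and shut, and the axes are right-handed (so a half turn about x gives the same grasp; the last joint's range is limited). The gripper opens to 85 mm and grips with 20 to 120 N. Pads are 22 mm wide; open, the fingers measure 114 mm over their backs; the gripper's body (76 mm by 85 mm) begins 54 mm behind the grasp point. The pads swing forward as they close: fully open they stand 13 mm farther back than shut.
Start: joints at [-0.047, 0.48, 1.596, -0, 1.065, -0.047], TCP at [0.65, 0, 0.304] pointing down, gripper open.
Joint ranges: [-2.75, 2.75], [-0.82, 2.05], [0.23, 2.67], [-1.56, 4.7], [0.09, 2.69], [-2.92, 2.92]. Speed limits (rad/s): [1.89, 1.89, 2.39, 3.01, 3.01, 3.01].

INTERFACE

Orientations are given as a unit quaternion [w, x, y, z].
In Python, from station import r, vision, workorder gives the robot as it stands.
- The arm moves only by the shell command python3 -m crank 'ROWS' [FORCE]. ROWS is JSON, a list of rows, each a list of 7 numbers: the shift along the tool's x, y, z in units of 25 mm (1.0 is 25 mm), then the turn, a rotation vector about the tool's x, y, z in units of 6 degrees (1.0 is 6 degrees), then the closure in counts, from 0 (fully open) to 255 (shut). A call has 1 to 10 rows; each row shifts and turns the pose as measured when the row begins, along the tool's axes as they then stand; what a row does not reach is not made up. A row lasts 1/8 s, in which the tool goes at most 62.5 mm and 10.7 degrees, less where a joint would pass 70% of its speed; a pose out of reach is approached as far as the arm can. A call is refused whole if a number of a shift passes 1 or a number of a turn 1, either way. A call with a gripper value outside its range is refused whole. The fingers move at their own pace and stop on an object; FORCE is the grip in N (left out, the last holds). Time passes only in rows, so rows that do not move let the fingers close. It gives the time, the measured TCP pose, the force and the opening at its end, in the units of the state.
- r.get_state(): the state, without advancing time (a new reading comes with each control period).
- vision.grab_frame(name): name is "scene" or "side" or "wrist"; returns the picture (480x640x3 uint8, red, green, blue); there is no depth.
- vision.get_calibration(name): a dict with "fx", "fy", "cx", "cy" (pixels), "world_from_camera" (4x4, takes a point from camera to world coordinates). Camera axes: x right, y down, z forward; pixel columns grow to the right and rows downward; lengths in m; the calibration is good to about 2 mm. A picture is of the moment at which its call begins: read the wrist's pose just before it. get_calibration takes no time and is no camera call; for the wrist camera it gives the pose at the moment of the call.
- workorder.hand_in(): hands the job in, once; it reports no verdict.
The state is a dict: "t": time; "q": joint angles; "dq": joint speeds; "joint_efforts": joint torques, N m; "tool_pos": TCP position; "ee_rot": TCP orientation; "ft_force": force on the tool from outside, world axes, zero at the start; "wrist_torque": the same for the moment, N m; "grip_width": finger opening in m.
Only numpy, scipy, OpenCV 4.12 (cv2) and the standard library are available. Lean on these libraries where they do the work, as an engineer would, in place of code of your own. Each camera call takes 0.05 s, during which the arm holds its last target.

TASK

On the welding table, take the red-handled pick with the L-shaped foot from its stand, put its foot under the orange-marked end of the split retaining ring on the yellow hub and lift that end at least 40 mm out of its groove, so that the ring stays raised. Then hang the pick back, upright, in the stand it came from, and let go. Do not touch the ring with the gripper, and leave the blue hub's ring down.

Things in the scene. Friction and masses are not known exactly. Their poses are not given: they have to be found in the camera images.
- yellow_hub: Fixed yellow hub, 152 mm across, 41 mm high (stub 54). Origin: underside centre. Steel split ring in its top groove, underside z=34 mm; gap at hub +x. Lifting end: orange-striped lug x 36..60, y 25..45 mm. Below it a notch, open above and to +x: x over 30 mm, y -21..45 (at x=48), floor z=16. Foot goes down in the gap (x=48, y -21..25) pointing to +y, then slides to +y under the lug.
- yellow_ring (a joint): Angle (rad) of the yellow hub's ring, 6 mm thick: 0 in its groove (starts at 0 to 0.04), grows as the lug is lifted, stop at 1.0; at 0.35 the lug is 40 mm up. Hinge opposite the gap, along hub y through hub x=-68, z=40 mm, so the lug's centre rises on an arc of radius 116 mm. It stays wherever it is left; lifting at the lug takes 2 to 3 N.
- pick: Red pick, 146 mm, 0.11 kg, z up. Origin: shaft axis, foot underside. Foot 5 mm thick, 10 wide, x -4..24 mm. Shaft 8 mm; collar 44 mm square at z 70..76; handle 24 mm square, sides along x and y, z 76..146. Hangs by the collar on a grey stand: plates 98 mm above the table, 22 mm slot along pick x; lift up 75 mm to clear, return likewise. A like stand holds a footless black scriber as tall.
- blue_ring (a joint): Angle (rad) of the same kind of ring on the blue hub (a bystander of the same shape and size as the yellow one): 0 in its groove, starts at 0 to 0.04. Leave it down.
Things that resemble listed ones, but are neither listed nor needed, are in the scene too. There is more than one size of the pick; the one meant has the size given above.

How it is judged:
On the way:
1. the pick lifts the yellow hub's ring end 40 mm (value of joint yellow_ring above 0.33 rad and contact force between pick and yellow_ring above 0.2 N), for 0.1 s.
At the end, for the whole second after the job is handed in: The yellow hub's ring stands raised by at least 0.33 rad (its lug about 40 mm up), the pick hangs released and at rest in its own stand within 20 mm of where it hung at the start and within 10 degrees of upright, and the blue hub's ring is down (below 0.1 rad) (value of joint yellow_ring above 0.33 rad and distance of pick from where it was at the start of the episode below 0.02 m and angle between pick's own z axis and vertical below 0.17 rad and linear speed of pick below 0.02 m/s and value of joint blue_ring below 0.1 rad); the robot touches nothing.
It fails at once if the gripper or arm touches the yellow hub's ring (contact force between any of the fingers, the arm and yellow_ring above 0.5 N).
It fails at once if the blue hub's ring is lifted (value of joint blue_ring above 0.1 rad).
It also fails if it takes over 61 s, if anything falls off the work surface, if the arm or the gripper's body presses on something with over 40 N, if the wrist force passes 120 N, or if a joint passes its speed limit or range.

## Working session

There is one attempt and no reset: what is moved stays moved. The work goes in short steps, Python scripts to look and compute and a shell command to move; the robot and the scene stay as the last step left them, time stands still between calls to the robot, and variables do not carry over. Pictures are saved under pics/ and viewed, and the job is handed in when it is done.

```bash
ls; mkdir -p pics; python3 - <<'E'
from station import r, vision, workorder
import cv2
s=r.get_state(); print(s); print(r.hold_point_z)
for n in ["scene","side","wrist"]:
    c=vision.get_calibration(n); print(n,c)
    f=vision.grab_frame(n); cv2.imwrite(f"pics/{n}0.png",f[:,:,::-1])
E
```

```text
pics
{'t': 0.0, 'q': array([-4.66180741e-02,  4.80859455e-01,  1.59687354e+00, -1.56719327e-05,
        1.06513665e+00, -4.65826526e-02]), 'dq': array([ 0.00080426,  0.00118947, -0.00097136, -0.00136635, -0.00132275,
        0.00124756]), 'joint_efforts': array([ 2.41355090e-03, -9.50650907e+01, -4.30184269e+01, -5.27583288e-04,
        1.24796593e-02,  1.26860105e-04]), 'tool_pos': array([6.49662735e-01, 2.08649131e-05, 3.03254552e-01]), 'ee_rot': array([ 0.49966243,  0.49969924,  0.50032345, -0.50031447]), 'ft_force': array([0.03634722, 0.0942051 , 0.08039993]), 'wrist_torque': array([ 0.02943376, -0.02131325,  0.01729305]), 'grip_width': 0.08521088990536235}
0.0539
scene {'fx': 502.06507464483235, 'fy': 502.06507464483235, 'cx': 317.8555178682518, 'cy': 247.222414182517, 'world_from_camera': array([[-0.80068581,  0.50409512, -0.32371336,  0.83732507],
       [ 0.59891921,  0.66085314, -0.45229295,  0.38934552],
       [-0.01407168, -0.55602269, -0.83104798,  0.80169171],
       [ 0.        ,  0.        ,  0.        ,  1.        ]])}
side {'fx': 502.14322387967314, 'fy': 502.14322387967314, 'cx': 314.2411146725422, 'cy': 235.53060707794225, 'world_from_camera': array([[ 0.98686696, -0.12452896,  0.10288898,  0.44836633],
       [-0.16084037, -0.69850073,  0.69729986, -0.61003645],
       [-0.014966  , -0.7046909 , -0.70935658,  0.69476132],
       [ 0.        ,  0.        ,  0.        ,  1.        ]])}
wrist {'fx': 405.27545183091746, 'fy': 405.27545183091746, 'cx': 314.9117515184078, 'cy': 241.54785437413776, 'world_from_camera': array([[ 9.99999914e-01,  2.71835938e-04, -3.13772482e-04,
         6.50096053e-01],
       [ 1.67317959e-04, -9.55607681e-01, -2.94642042e-01,
         7.55744919e-02],
       [-3.79937690e-04,  2.94641964e-01, -9.55607644e-01,
         3.74773684e-01],
       [ 0.00000000e+00,  0.00000000e+00,  0.00000000e+00,
         1.00000000e+00]])}
```

View pics/scene0.png

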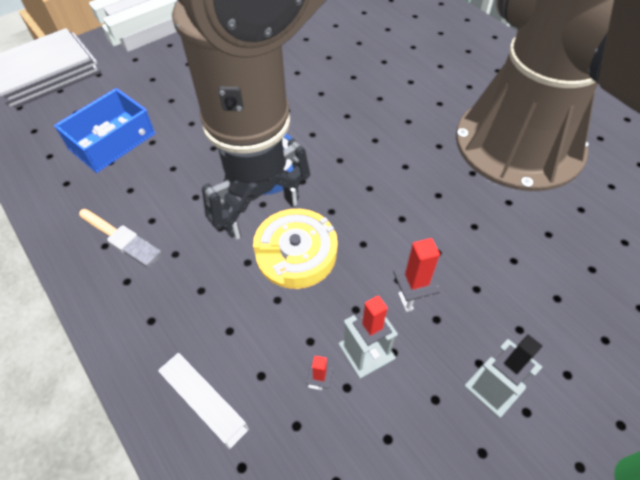

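View pics/side0.png

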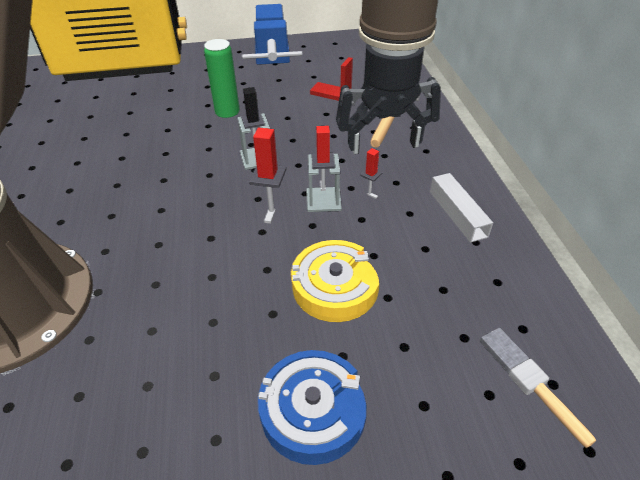

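View pics/wrist0.png

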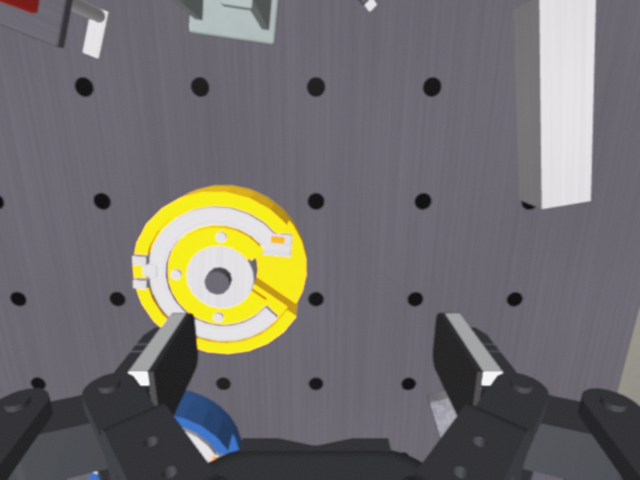

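```bash
cat > h.py <<'E'
from station import r, vision, workorder
import numpy as np, cv2
from scipy.spatial.transform import Rotation as R
def onplane(c,u,v,z):
    T=np.array(c["world_from_camera"]); d=T[:3,:3]@np.array([(u-c["cx"])/c["fx"],(v-c["cy"])/c["fy"],1.]); o=T[:3,3]
    return o+d*(z-o[2])/d[2]
def proj(c,p):
    T=np.linalg.inv(c["world_from_camera"]); p=T[:3,:3]@np.array(p)+T[:3,3]
    return np.array([c["fx"]*p[0]/p[2]+c["cx"],c["fy"]*p[1]/p[2]+c["cy"]])
def tri(obs):
    A=[];b=[]
    for c,u,v in obs:
        T=np.array(c["world_from_camera"]); d=T[:3,:3]@np.array([(u-c["cx"])/c["fx"],(v-c["cy"])/c["fy"],1.]); d/=np.linalg.norm(d)
        P=np.eye(3)-np.outer(d,d);A.append(P);b.append(P@T[:3,3])
    A=np.vstack(A);b=np.hstack(b);x,res,_,_=np.linalg.lstsq(A,b,rcond=None);return x,np.linalg.norm(A@x-b)
def Rot():
    q=r.get_state()["ee_rot"]; return R.from_quat([q[1],q[2],q[3],q[0]]).as_matrix()
def crop(src,x0,y0,x1,y1,k,out):
    im=cv2.imread(src)[y0:y1,x0:x1]; cv2.imwrite(out,cv2.resize(im,None,fx=k,fy=k,interpolation=cv2.INTER_CUBIC))
E
python3 - <<'E'
from h import *
print(Rot())
crop("pics/side0.png",230,70,400,230,4.5,"pics/c1.png")
crop("pics/scene0.png",290,220,450,400,3.3,"pics/c2.png")
crop("pics/wrist0.png",120,170,320,370,3,"pics/c3.png")
E
```

```text
[[-9.34704014e-04  9.99999563e-01 -1.75339075e-06]
 [ 4.38466992e-05 -1.71240782e-06 -9.99999999e-01]
 [-9.99999562e-01 -9.34704090e-04 -4.38450794e-05]]
```

View pics/c1.png

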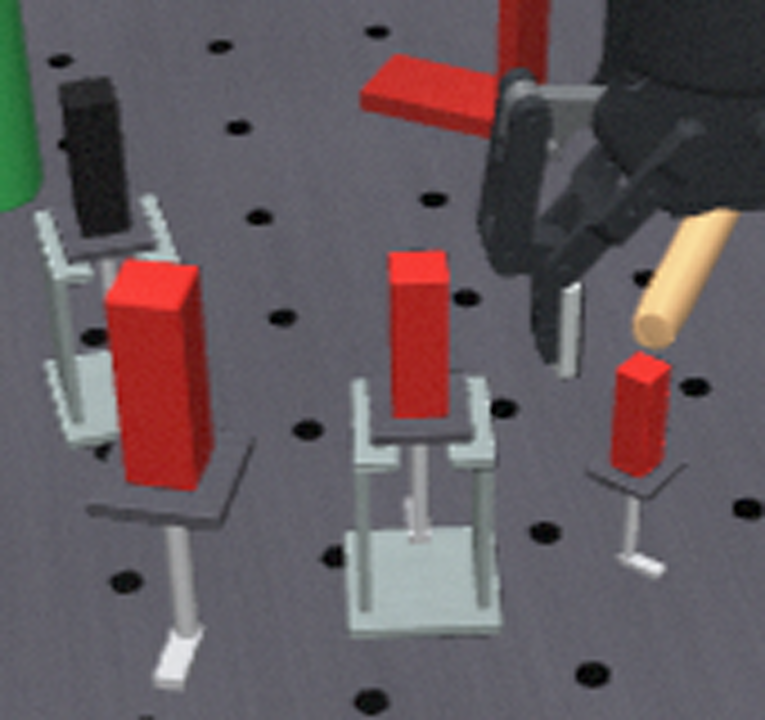

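View pics/c2.png

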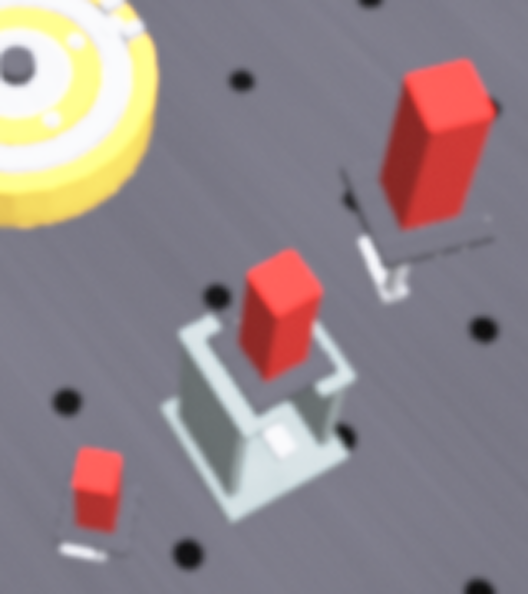

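View pics/c3.png

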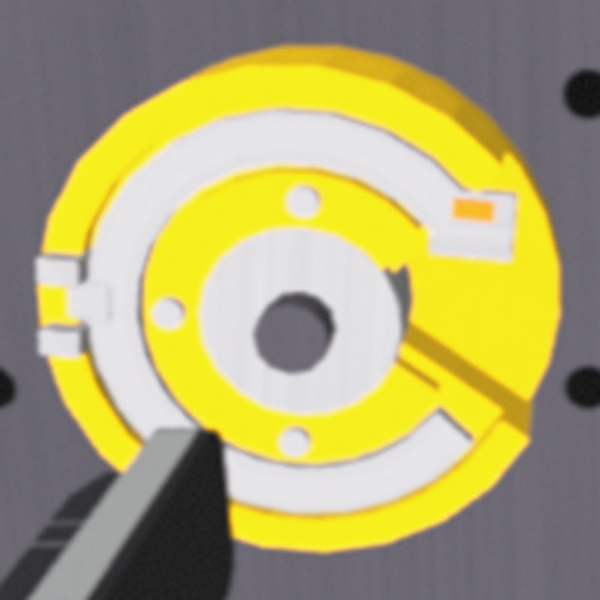

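```bash
python3 - <<'E'
from h import *
cs={n:vision.get_calibration(n) for n in["scene","side","wrist"]}
print("handle top",tri([(cs["scene"],375.8,305.2),(cs["side"],323.1,129.6)]))
for k,(u,v) in enumerate([(245,272),(292,250),(322,290),(275,312)]): print(onplane(cs["scene"],290+u/3.3,220+v/3.3,.174).round(4))
print("side")
for k,(u,v) in enumerate([(388,255),(444,252),(450,280),(392,283)]): print(onplane(cs["side"],230+u/4.5,70+v/4.5,.174).round(4))
print("foot tip scene",onplane(cs["scene"],290+285/3.3,220+445/3.3,.033))
w=cs["wrist"]
P=lambda u,v,z:onplane(w,120+u/3,170+v/3,z)
# stub: dark centre
st=P(295,332,.054);tab=P(91,303,.041);print("stub",st,"tab",tab,np.linalg.norm((st-tab)[:2]),np.degrees(np.arctan2(*(st-tab)[[1,0]])))
for a in[(455,195),(515,195),(513,260),(430,258),(474,210)]: print("lug",P(*a,.041))
print("notch edges",P(530,405,.041),P(505,160,.041))
E
```

```text
handle top (array([0.58544864, 0.17404451, 0.17199901]), np.float64(0.0008254582854237638))
[0.5969 0.1615 0.174 ]
[0.5742 0.1655 0.174 ]
[0.5765 0.1876 0.174 ]
[0.5989 0.1835 0.174 ]
side
[0.5735 0.1834 0.174 ]
[0.5967 0.1813 0.174 ]
[0.5954 0.1607 0.174 ]
[0.5718 0.1629 0.174 ]
foot tip scene [0.58782427 0.19486072 0.033     ]
stub [ 0.56761232 -0.05833491  0.054     ] tab [ 0.50494145 -0.05458116  0.041     ] 0.06278318222543164 -3.427710751985031
lug [ 0.61297999 -0.02149815  0.041     ]
lug [ 0.63013602 -0.02149419  0.041     ]
lug [ 0.62922541 -0.04116939  0.041     ]
lug [ 0.60511995 -0.04056009  0.041     ]
lug [ 0.61829322 -0.02597983  0.041     ]
notch edges [ 0.63356026 -0.0875146   0.041     ] [ 0.62747458 -0.01116556  0.041     ]
```

```bash
python3 - <<'E'
from h import *
crop("pics/side0.png",280,230,390,330,7,"pics/c4.png")
crop("pics/scene0.png",245,200,345,295,7,"pics/c5.png")
c=vision.get_calibration("side"); d=vision.get_calibration("scene")
print("big top",tri([(c,265,132),(d,423,246)]),"small",tri([(c,373,152),(d,320,361)]),"scriber",tri([(c,250,90),(d,527,343)]))
print("stub",tri([(c,335.5,269),(vision.get_calibration("wrist"),218.3,280.7)]),tri([(d,295,240),(c,335.5,269),(vision.get_calibration("wrist"),218.3,280.7)]))
E
```

```text
big top (array([0.47741328, 0.15020432, 0.19516403]), np.float64(0.0013646855323668882)) small (array([0.68362774, 0.17250683, 0.11000258]), np.float64(0.00023560679562380137)) scriber (array([0.4627641 , 0.338709  , 0.17505758]), np.float64(0.0021515364859917866))
stub (array([ 0.56545997, -0.06049732,  0.04841837]), np.float64(0.001002418803941623)) (array([ 0.56596966, -0.06002668,  0.04739406]), np.float64(0.00199119370547559))
```

View pics/c4.png

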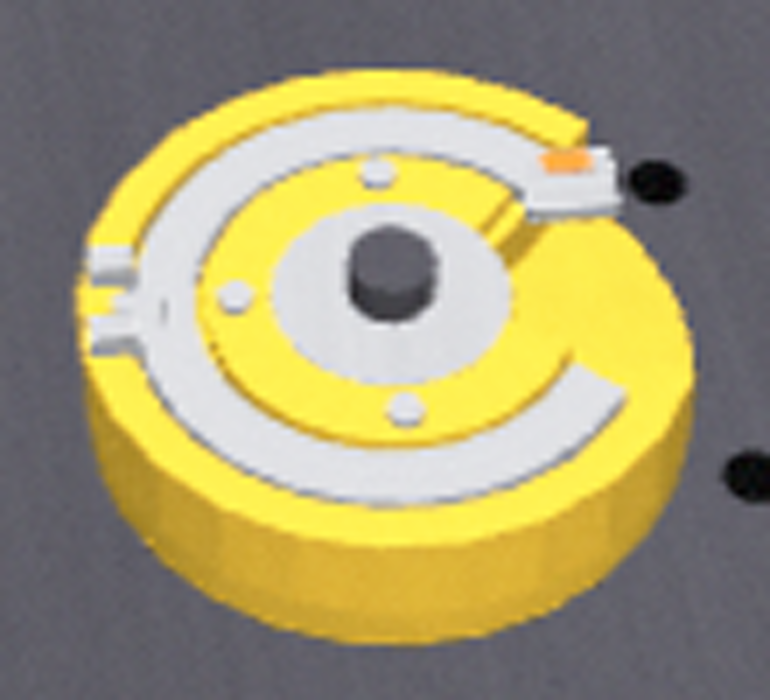

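View pics/c5.png

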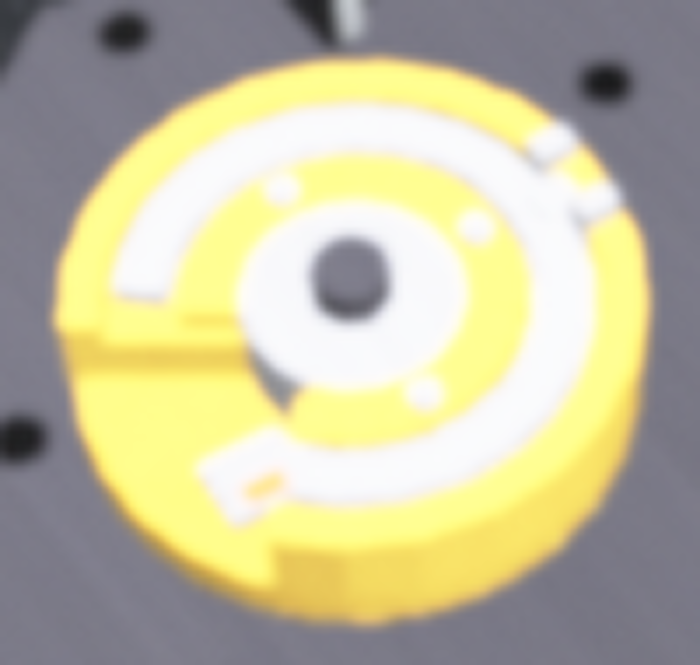

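```bash
cat > fit.py <<'E'
from h import *
from scipy.optimize import least_squares
cs={n:vision.get_calibration(n) for n in["scene","side","wrist"]}
S=lambda u,v:("side",280+u/7,230+v/7); C=lambda u,v:("scene",245+u/7,200+v/7); W=lambda u,v:("wrist",120+u/3,170+v/3)
obs=[((0,0,54),S(392,258)),((0,0,54),C(351,268)),((0,0,54),W(295,335)),
((60,45,-1),S(610,148)),((60,25,-1),S(620,190)),((36,25,-1),S(527,207)),
((60,25,-1),C(198,465)),((60,45,-1),C(238,525)),((36,25,-1),C(280,428)),
((60,45,-1),W(515,195)),((60,25,-1),W(513,260)),((36,25,-1),W(430,258))]
def res(p,raw=False):
    a=p[2];o=[]
    for m,(n,u,v) in obs:
        z=p[3] if m[2]<0 else m[2]/1e3
        x,y=m[0]/1e3,m[1]/1e3
        q=[p[0]+x*np.cos(a)-y*np.sin(a),p[1]+x*np.sin(a)+y*np.cos(a),z]
        o+=list(proj(cs[n],q)-[u,v])
    return np.array(o)
f=least_squares(res,[.567,-.06,-.05,.042],loss="soft_l1")
print(f.x,np.degrees(f.x[2])); print(res(f.x).reshape(-1,2).round(1))
E
python3 fit.py
```

```text
[ 0.56667114 -0.05983146 -0.09721833  0.04124581] -5.570199904863603
[[ 0.6 -0.3]
 [-0.3 -0.7]
 [-1.   0.6]
 [ 0.5 -0.8]
 [ 0.7  1.5]
 [ 0.3 -0.2]
 [-0.3 -0.4]
 [-0.6 -0.8]
 [-0.3 -1.1]
 [ 0.7 -0.6]
 [-0.5 -0.3]
 [-0.3 -2.2]]
```

```bash
python3 -m crank '[[0,-0.3,-0.85,0,0,0,90],[0,-0.3,-0.85,0,0,0,90],[0,-0.3,-0.85,0,0,0,90],[0,-0.3,-0.85,0,0,0,90],[0,-0.3,-0.85,0,0,0,90],[0,-0.3,-0.85,0,0,0,90],[0,-0.3,-0.85,0,0,0,90],[0,-0.3,-0.85,0.8,0,0,90],[0,0,0,0,0,0,90]]' 40
python3 - <<'E'
from h import *
print(Rot().round(3))
c=vision.get_calibration("wrist");print(c["world_from_camera"].round(4).tolist())
cv2.imwrite("pics/w1.png",vision.grab_frame("wrist")[:,:,::-1])
E
```

```text
t: 1.27
tool_pos: [0.5823, 0.1855, 0.3036]
ee_rot: [-0.479, -0.519, -0.48, 0.52]
ft_force: [-0.0, -0.1, 0.3]
grip_width: 0.0552
[[-0.002  0.997 -0.08 ]
 [ 0.001 -0.08  -0.997]
 [-1.    -0.002 -0.001]]
[[0.9968, -0.0762, -0.0248, 0.5888], [-0.0801, -0.9528, -0.2928, 0.2608], [-0.0014, 0.2938, -0.9559, 0.3751], [0.0, 0.0, 0.0, 1.0]]
```

View pics/w1.png

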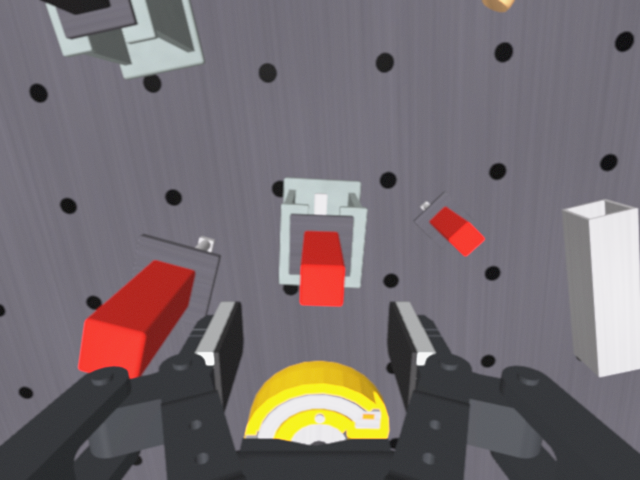

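```bash
python3 - <<'E'
from h import *
crop("pics/w1.png",260,160,390,320,5,"pics/c6.png")
c=vision.get_calibration("wrist")
for p in[(299,271),(346,270),(344,305),(300,305),(322,287.5)]: print(onplane(c,*p,.174).round(4))
for p in[(291,214),(353,214)]: print("collar back",onplane(c,*p,.104).round(4))
E
```

```text
[0.5741 0.1828 0.174 ]
[0.5991 0.1814 0.174 ]
[0.5968 0.1611 0.174 ]
[0.5729 0.163  0.174 ]
[0.5856 0.1723 0.174 ]
collar back [0.5673 0.1979 0.104 ]
collar back [0.6097 0.1946 0.104 ]
```

View pics/c6.png

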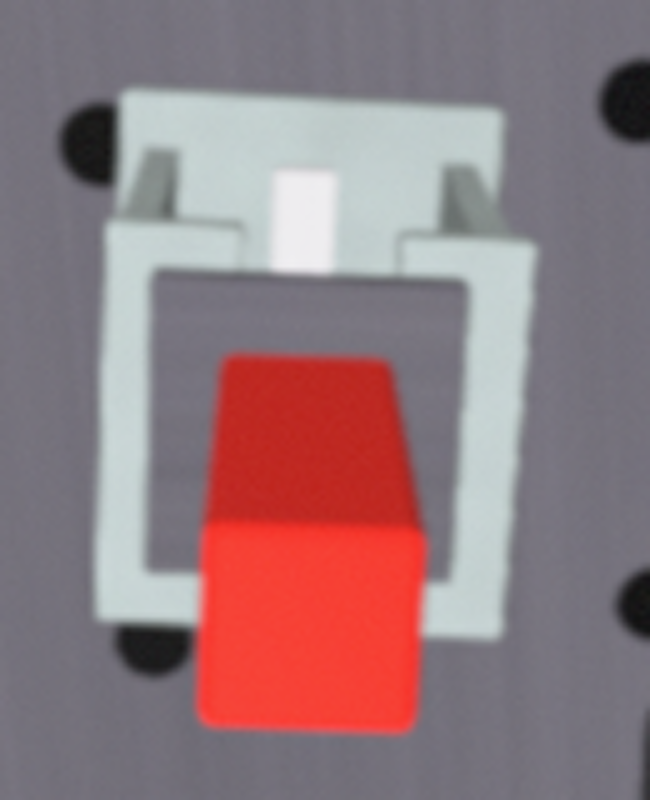

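```bash
python3 -m crank '[[0,0.17,0.45,0,0,0,90],[0,0,0,0,0,0,90],[0.8,0,0,0,0,0,90],[0.8,0,0,0,0,0,90],[0.8,0,0,0,0,0,90],[0,0,0,0,0,0,90],[0,0,0,0,0,0,90]]'
```

```text
t: 2.2
tool_pos: [0.5879, 0.1686, 0.2432]
ee_rot: [0.479, 0.52, 0.48, -0.52]
ft_force: [0.0, -0.3, -0.2]
grip_width: 0.0556
```

```bash
python3 -m crank '[[0,-0.1,-0.19,0,0,0,90],[0,0,0,0,0,0,90],[0.6,0,0,0,0,0,90],[0.6,0,0,0,0,0,90],[0.5,0,0,0,0,0,90],[0,0,0,0,0,0,90],[0,0,0,0,0,0,90]]'
```

```text
t: 3.08
tool_pos: [0.586, 0.1739, 0.1986]
ee_rot: [0.479, 0.52, 0.479, -0.519]
ft_force: [0.2, 0.9, -0.7]
grip_width: 0.0554
```

```bash
python3 -m crank '[[0.2,0,0,0,0,0,90],[0,0,0,0,0,0,120],[0,0,0,0,0,0,150],[0,0,0,0,0,0,200],[0,0,0,0,0,0,255],[0,0,0,0,0,0,255],[0,0,0,0,0,0,255],[0,0,0,0,0,0,255]]' 60
python3 - <<'E'
from h import *
cv2.imwrite("pics/w2.png",vision.grab_frame("wrist")[:,:,::-1]);cv2.imwrite("pics/s2.png",vision.grab_frame("side")[:,:,::-1])
E
```

```text
t: 4.08
tool_pos: [0.5865, 0.174, 0.1944]
ee_rot: [0.48, 0.521, 0.479, -0.519]
ft_force: [0.2, 0.5, -1.1]
grip_width: 0.0234
```

View pics/w2.png

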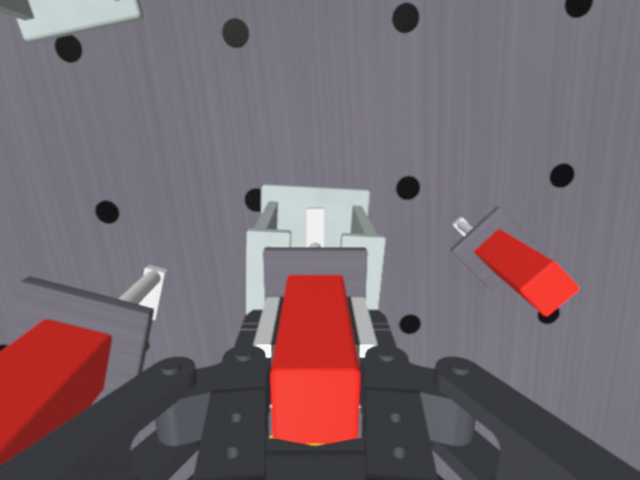

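View pics/s2.png

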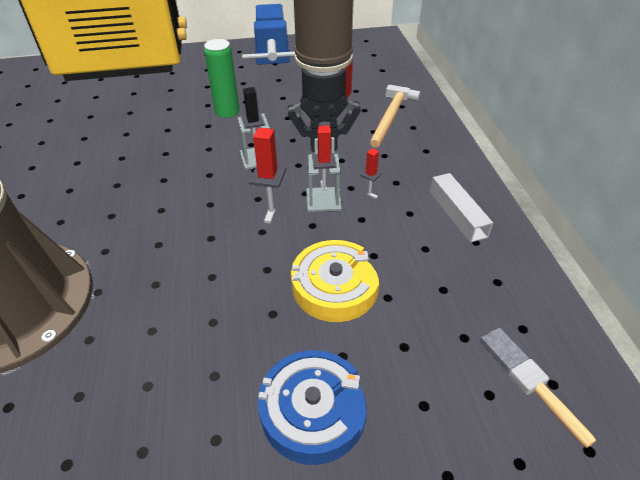

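```bash
python3 -m crank '[[-0.4,0,0,0,0,0,255],[-0.6,0,0,0,0,0,255],[-0.6,0,0,0,0,0,255],[-0.6,0,0,0,0,0,255],[-0.6,0,0,0,0,0,255],[-0.6,0,0,0,0,0,255],[-0.2,0,0,0,0,0,255],[0,0,0,0,0,0,255]]'
python3 - <<'E'
from h import *
print(Rot().round(4))
cv2.imwrite("pics/s3.png",vision.grab_frame("side")[:,:,::-1])
E
```

```text
t: 5.18
tool_pos: [0.5866, 0.174, 0.2926]
ee_rot: [0.48, 0.522, 0.479, -0.518]
ft_force: [-0.5, 0.2, -1.7]
grip_width: 0.0232
[[ 0.0052  0.9967 -0.0805]
 [ 0.002  -0.0806 -0.9967]
 [-1.      0.0051 -0.0025]]
```

View pics/s3.png

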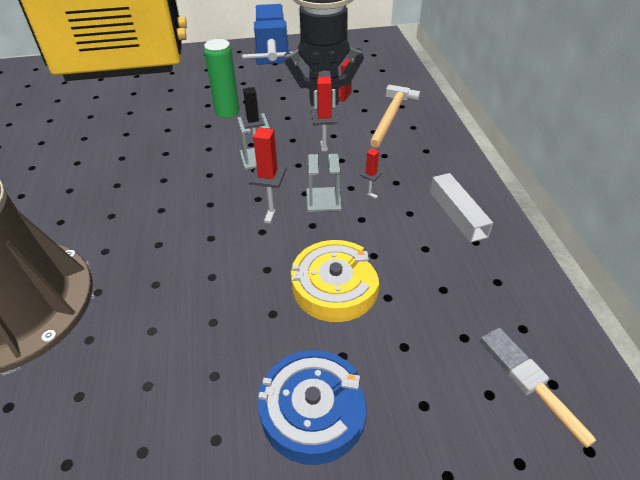

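```bash
python3 -m crank '[[0,0.1,0.4,0,0,0,255],[0,0.17,0.8,0,0,0,255],[0,0.17,0.9,0,0,0,255],[0,0.2,0.9,0,0,0,255],[0,0.2,0.9,0,0,0,255],[0,0.2,0.9,0,0,0,255],[0,0.2,0.9,0,0,0,255],[0,0.2,0.9,0,0,0,255],[0,0.17,0.9,0,0,0,255],[0,0.1,0.4,0,0,0,255]]'
python3 -m crank '[[0,0,0,0,0,0,255],[0,0,0,0,0,0,255]]'
python3 - <<'E'
from h import *
print(Rot().round(4))
for n in ["side","scene","wrist"]: cv2.imwrite(f"pics/{n}4.png",vision.grab_frame(n)[:,:,::-1])
E
```

```text
t: 6.48
tool_pos: [0.6117, -0.0444, 0.2877]
ee_rot: [-0.478, -0.52, -0.479, 0.521]
ft_force: [1.3, 0.4, -1.6]
grip_width: 0.0234
t: 6.72
tool_pos: [0.6114, -0.0453, 0.2873]
ee_rot: [-0.477, -0.52, -0.479, 0.522]
ft_force: [-1.0, 0.6, -1.6]
grip_width: 0.0236
[[-3.200e-03  9.964e-01 -8.520e-02]
 [ 1.000e-04 -8.520e-02 -9.964e-01]
 [-1.000e+00 -3.200e-03  2.000e-04]]
```

View pics/side4.png

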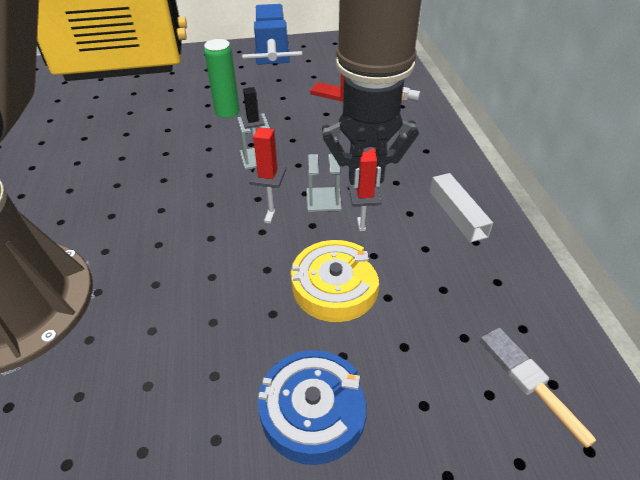

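View pics/scene4.png

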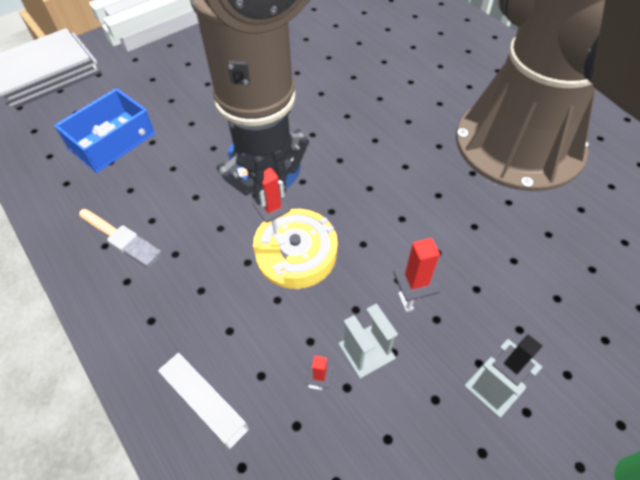

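View pics/wrist4.png

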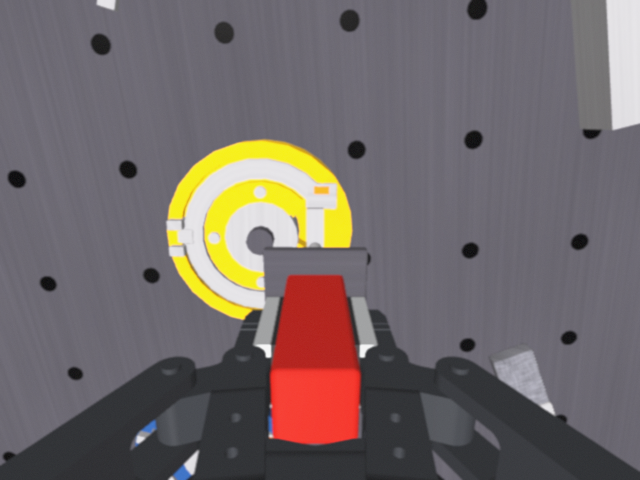

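```bash
python3 - <<'E'
from h import *
crop("pics/wrist4.png",160,130,360,330,3.5,"pics/c7.png")
E
```

```text
(no output)
```

View pics/c7.png

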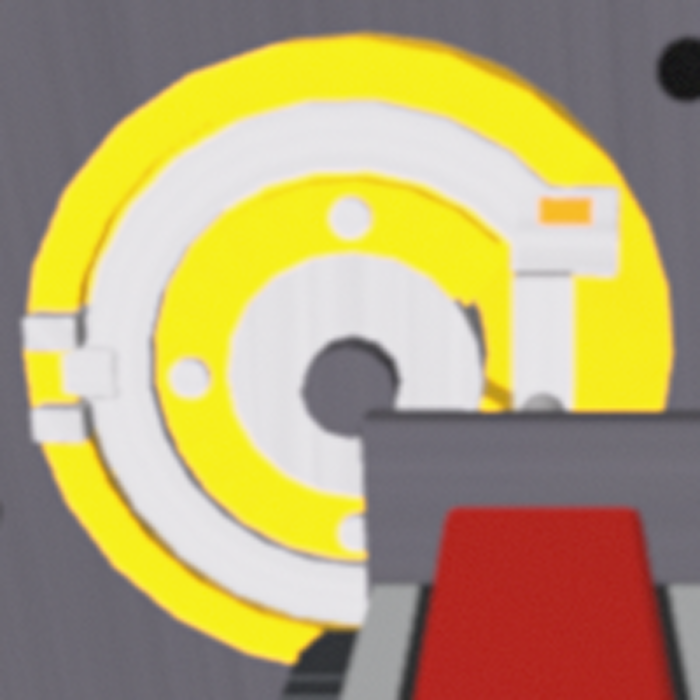

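```bash
python3 - <<'E'
from h import *
c=vision.get_calibration("wrist"); s=r.get_state(); print(s["tool_pos"])
P=lambda u,v,z:onplane(c,160+u/3.5,130+v/3.5,z).round(4)
for p in[(618,188),(618,275),(514,275),(566,231)]: print("lug",P(*p,.0412))
print("stub",P(350,386,.054),"tab",P(90,373,.041))
for p in[(513,272),(575,272),(513,400),(575,400)]: print("foot",P(*p,.126))
a=np.array([P(618,188,.0412),P(618,275,.0412)]);d=a[0]-a[1];print(np.degrees(np.arctan2(d[1],d[0]))-90)
E
```

```text
[ 0.61148632 -0.04488736  0.28740991]
lug [ 0.6304 -0.0213  0.0412]
lug [ 0.629  -0.0412  0.0412]
lug [ 0.6053 -0.0392  0.0412]
lug [ 0.618  -0.03    0.0412]
stub [ 0.5668 -0.0587  0.054 ] tab [ 0.5044 -0.0542  0.041 ]
foot [ 0.6087 -0.0201  0.126 ]
foot [ 0.619 -0.021  0.126]
foot [ 0.6066 -0.0425  0.126 ]
foot [ 0.6173 -0.0434  0.126 ]
-4.024228468272568
```

```bash
python3 -m crank '[[0,0.05,0.5,0,0,0,255],[0,0.05,0.45,0,0,0,255],[0,0,0,0,0,0,255],[0.5,0,0,0,0,0,255],[0.7,0,0,0,0,0,255],[0.6,0,0,0,0,0,255],[0.3,0,0,0,0,0,255],[0,0,0,0,0,0,255],[0,0,0,0,0,0,255]]'
python3 - <<'E'
from h import *
print(Rot().round(4))
for n in ["side","scene","wrist"]: cv2.imwrite(f"pics/{n}5.png",vision.grab_frame(n)[:,:,::-1])
crop("pics/side5.png",280,120,420,320,3,"pics/c8.png")
crop("pics/scene5.png",220,160,350,300,4,"pics/c9.png")
crop("pics/wrist5.png",160,130,400,330,3.2,"pics/c10.png")
E
```

```text
t: 8.0
tool_pos: [0.6113, -0.0693, 0.23]
ee_rot: [-0.478, -0.519, -0.48, 0.521]
ft_force: [-0.2, 0.6, -1.0]
grip_width: 0.0237
[[-4.800e-03  9.965e-01 -8.290e-02]
 [ 4.000e-04 -8.290e-02 -9.966e-01]
 [-1.000e+00 -4.900e-03  0.000e+00]]
```

View pics/c8.png

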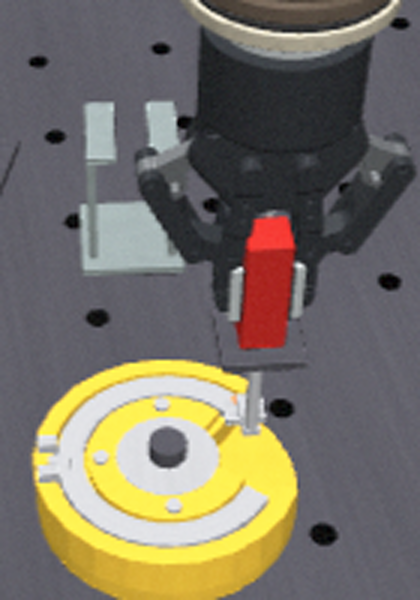

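View pics/c9.png

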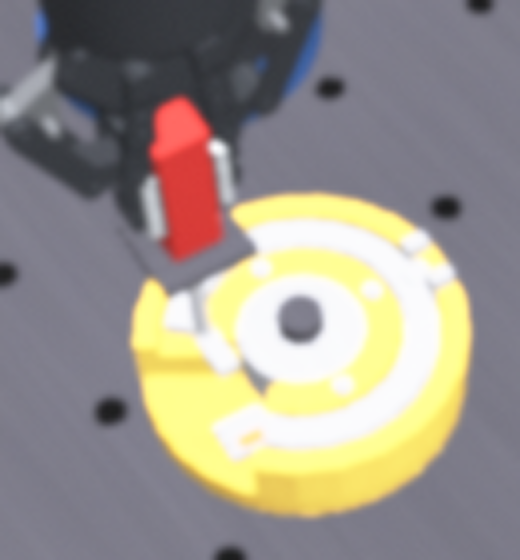

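View pics/c10.png

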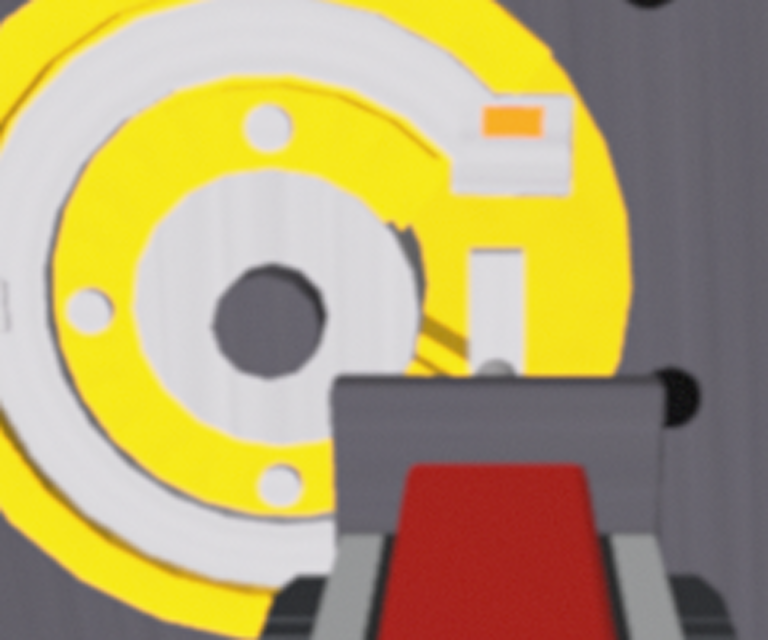

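```bash
python3 - <<'E'
from h import *
c=vision.get_calibration("wrist")
P=lambda u,v,z:onplane(c,160+u/3.2,130+v/3.2,z).round(4)
for p in[(469,250),(525,250),(497,250)]: print("foot",P(*p,.0686))
for p in[(451,194),(570,194),(574,96),(512,145)]: print("lug",P(*p,.0412))
print("stub",P(270,322,.054))
E
```

```text
foot [ 0.6082 -0.0448  0.0686]
foot [ 0.6185 -0.0456  0.0686]
foot [ 0.6134 -0.0452  0.0686]
lug [ 0.6045 -0.0389  0.0412]
lug [ 0.6285 -0.0409  0.0412]
lug [ 0.6305 -0.0215  0.0412]
lug [ 0.6176 -0.0301  0.0412]
stub [ 0.567  -0.0592  0.054 ]
```

```bash
python3 -m crank '[[0,0.08,0.1,0,0,0,255],[0,0,0,0,0,0,255],[0.4,0,0,0,0,0,255],[0.5,0,0,0,0,0,255],[0.4,0,0,0,0,0,255],[0.2,0,0,0,0,0,255],[0,0,0,0,0,0,255],[0,0,0,0,0,0,255]]'
python3 - <<'E'
from h import *
for n in ["side","wrist"]: cv2.imwrite(f"pics/{n}6.png",vision.grab_frame(n)[:,:,::-1])
crop("pics/side6.png",300,140,420,320,4,"pics/c11.png")
crop("pics/wrist6.png",160,130,400,330,3.2,"pics/c12.png")
E
```

```text
t: 9.15
tool_pos: [0.6131, -0.0722, 0.19]
ee_rot: [-0.478, -0.519, -0.48, 0.521]
ft_force: [0.5, -0.6, -1.3]
grip_width: 0.0236
```

View pics/c11.png

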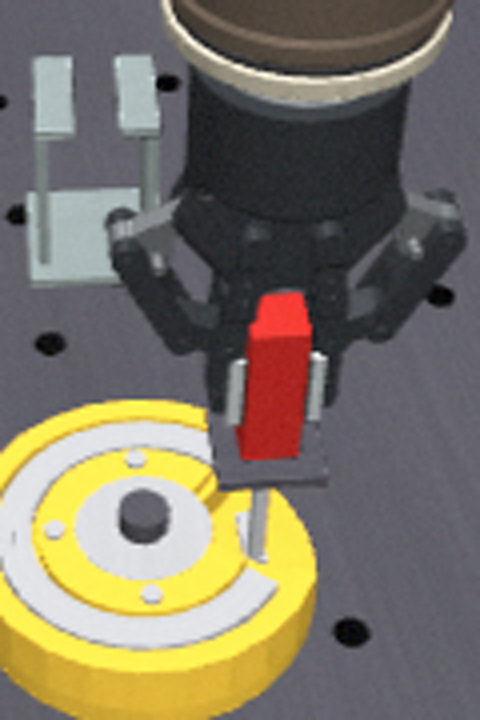

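View pics/c12.png

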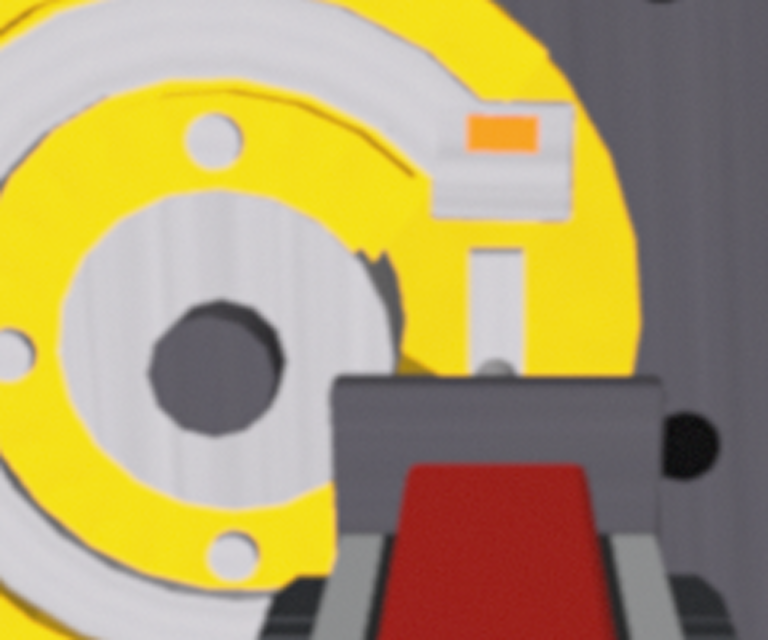

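```bash
python3 -m crank '[[0.05,0,-0.3,0,0,0,255],[0,0,-0.4,0,0,0,255],[0,0,-0.15,0,0,0,255],[0,0,0,0,0,0,255],[0,0,0,0,0,0,255]]'
python3 - <<'E'
from h import *
for n in ["side","wrist"]: cv2.imwrite(f"pics/{n}7.png",vision.grab_frame(n)[:,:,::-1])
crop("pics/side7.png",300,140,420,320,4,"pics/c13.png")
crop("pics/wrist7.png",160,130,400,330,3.2,"pics/c14.png")
E
```

```text
t: 9.88
tool_pos: [0.6158, -0.0496, 0.1897]
ee_rot: [-0.479, -0.519, -0.479, 0.521]
ft_force: [-0.1, -1.8, -2.3]
grip_width: 0.0233
```

View pics/c13.png

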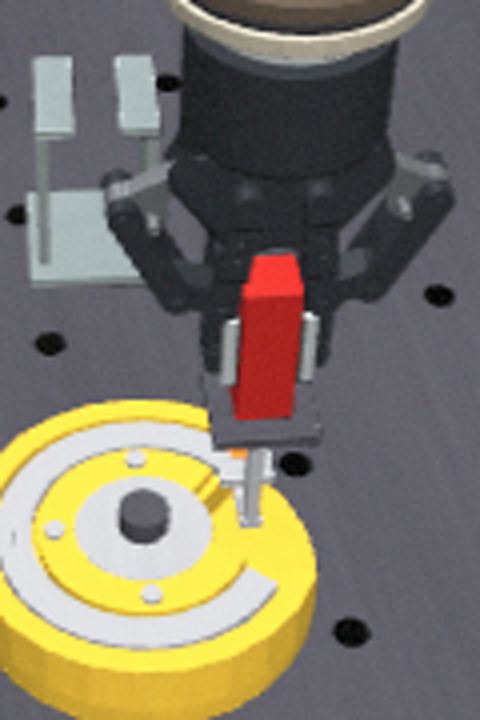

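View pics/c14.png

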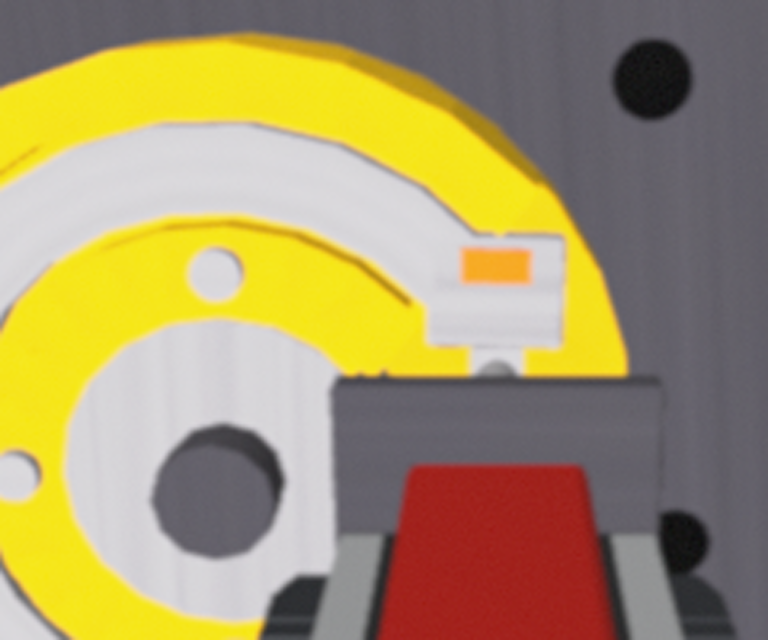

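```bash
python3 -m crank '[[-0.3,0,0,0,0,0,255],[-0.4,-0.04,0,0,0,0,255],[-0.4,-0.06,0,0,0,0,255],[-0.4,-0.06,0,0,0,0,255],[-0.4,-0.08,0,0,0,0,255],[-0.4,-0.08,0,0,0,0,255],[0,0,0,0,0,0,255],[0,0,0,0,0,0,255]]'
python3 - <<'E'
from h import *
for n in ["side","wrist","scene"]: cv2.imwrite(f"pics/{n}8.png",vision.grab_frame(n)[:,:,::-1])
crop("pics/side8.png",280,120,420,320,3.5,"pics/c15.png")
crop("pics/scene8.png",220,160,350,300,4,"pics/c16.png")
E
```

```text
t: 10.98
tool_pos: [0.6068, -0.0488, 0.252]
ee_rot: [-0.478, -0.52, -0.479, 0.521]
ft_force: [0.1, 0.5, -1.7]
grip_width: 0.0233
```

View pics/c15.png

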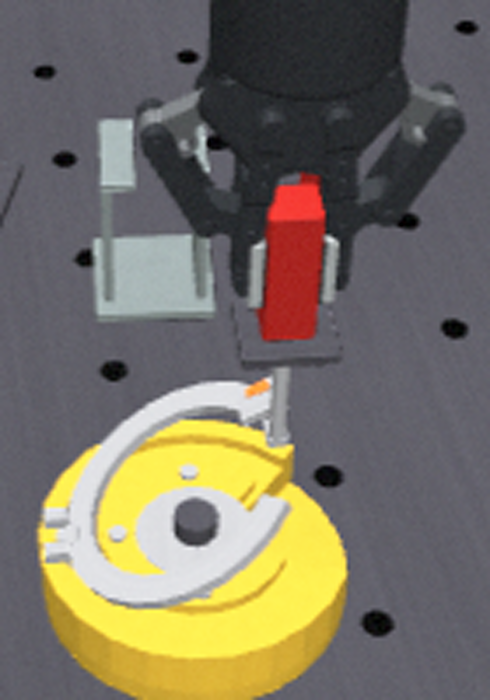

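View pics/wrist8.png

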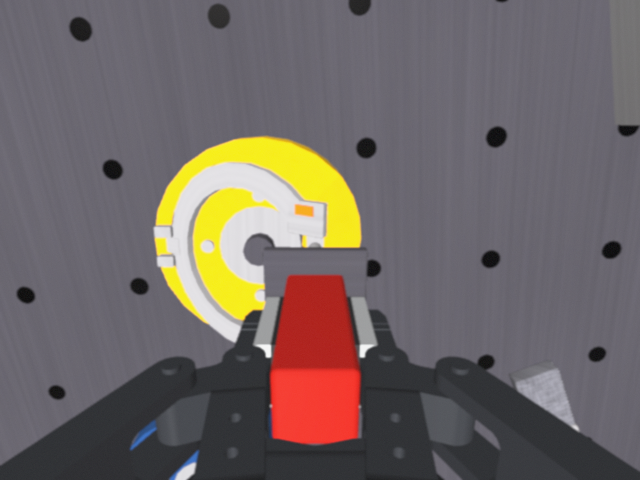

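View pics/c16.png

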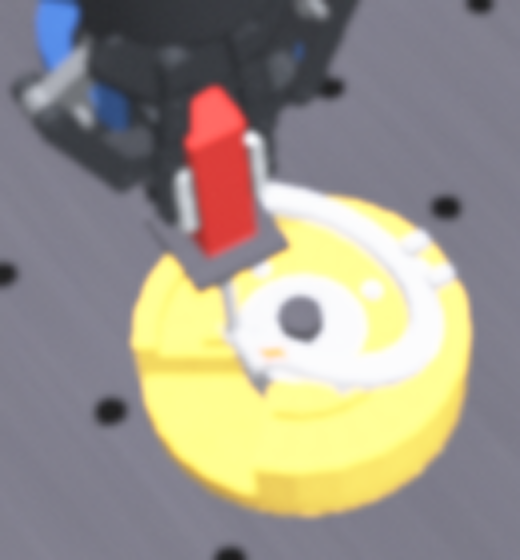

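```bash
python3 - <<'E'
from h import *
c=vision.get_calibration
p,e=tri([(c("wrist"),304,211),(c("side"),353.7,230.9),(c("scene"),288.3,248)]);print(p,e)
# initial orange (hub x~ 48)
q=np.array([.6183,-.026,.0412]); hinge=np.array([.5667-.0678,-.060+.005])
d=lambda a:np.hypot(a[0]-hinge[0],0)
print(np.arctan2(p[2]-.04,p[0]-hinge[0]), np.linalg.norm([p[2]-.04,p[0]-hinge[0]]), q[0]-hinge[0])
E
```

```text
[ 0.6027985  -0.02368768  0.09695025] 0.0010369150468693147
0.5014090907104226 0.11848303461430536 0.11939999999999995
```

```bash
python3 -m crank '[[0.3,0,0,0,0,0,255],[0.06,0.06,0,0,0,0,255],[0,0,0,0,0,0,255],[0,0,0.4,0,0,0,255],[0,0,0.4,0,0,0,255],[0,0,0.05,0,0,0,255],[0,0,0,0,0,0,255]]'
python3 - <<'E'
from h import *
for n in ["side","wrist"]: cv2.imwrite(f"pics/{n}9.png",vision.grab_frame(n)[:,:,::-1])
crop("pics/side9.png",280,120,420,320,3.5,"pics/c17.png")
crop("pics/wrist9.png",140,110,400,320,3,"pics/c18.png")
E
```

```text
t: 12.0
tool_pos: [0.6062, -0.0721, 0.2413]
ee_rot: [-0.478, -0.52, -0.48, 0.521]
ft_force: [0.3, -0.0, -1.5]
grip_width: 0.0235
```

View pics/c17.png

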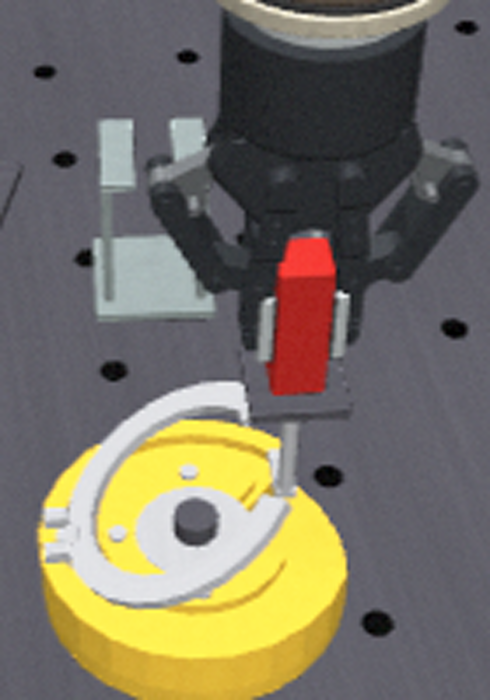

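View pics/c18.png

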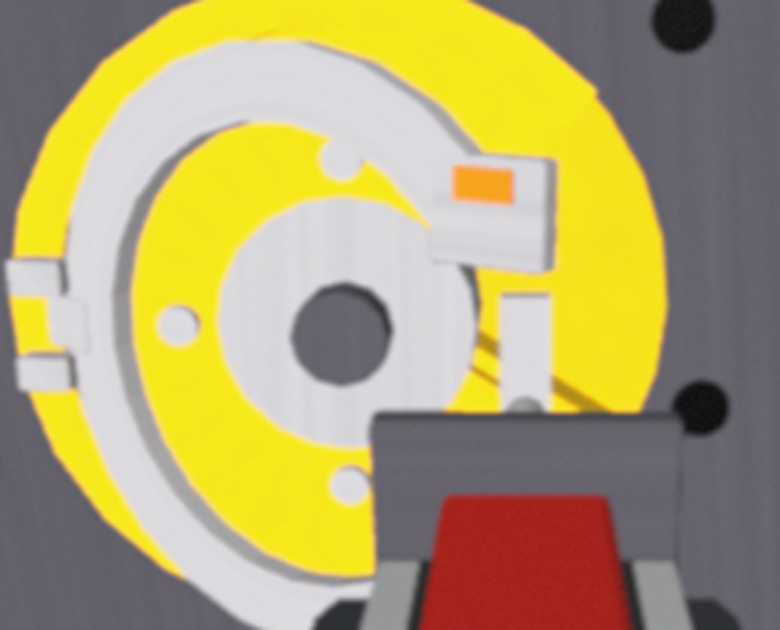

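```bash
python3 -m crank '[[0,0.4,0,0,0,0,255],[0,0.7,0,0,0,0,255],[0,0.6,0,0,0,0,255],[-0.5,0,0,0,0,0,255],[-0.7,0,0,0,0,0,255],[-0.7,0,0,0,0,0,255],[-0.5,0,0,0,0,0,255],[0,0,0,0,0,0,255]]'
python3 - <<'E'
from h import *
M=Rot();s=r.get_state();print(M.round(4));print((M.T@(np.array([.5865,.174,s["tool_pos"][2]])-s["tool_pos"])/.025).round(2))
E
```

```text
t: 13.1
tool_pos: [0.6515, -0.0745, 0.3072]
ee_rot: [-0.479, -0.52, -0.479, 0.52]
ft_force: [-0.5, -0.1, -1.5]
grip_width: 0.0233
[[-9.000e-04  9.966e-01 -8.210e-02]
 [-1.000e-04 -8.210e-02 -9.966e-01]
 [-1.000e+00 -9.000e-04  2.000e-04]]
[ 0.   -3.41 -9.69]
```

```bash
python3 -m crank '[[0,-0.1,-0.4,0,0,0,255],[0,-0.3,-0.8,0,0,0,255],[0,-0.3,-0.9,0,0,0,255],[0,-0.35,-0.9,0,0,0,255],[0,-0.35,-0.9,0,0,0,255],[0,-0.35,-0.9,0,0,0,255],[0,-0.35,-0.9,0,0,0,255],[0,-0.35,-0.9,0,0,0,255],[0,-0.3,-0.8,0,0,0,255],[0,0,0,0,0,0,255]]'
python3 - <<'E'
from h import *
M=Rot();s=r.get_state();print(M.round(4));print((M.T@(np.array([.5865,.174,s["tool_pos"][2]])-s["tool_pos"])/.025).round(2))
E
```

```text
t: 14.35
tool_pos: [0.5888, 0.1345, 0.3039]
ee_rot: [-0.478, -0.517, -0.483, 0.521]
ft_force: [0.0, -0.1, -1.5]
grip_width: 0.0235
[[-8.300e-03  9.970e-01 -7.640e-02]
 [ 1.300e-03 -7.640e-02 -9.971e-01]
 [-1.000e+00 -8.400e-03 -7.000e-04]]
[ 0.   -0.21 -1.57]
```

```bash
python3 -m crank '[[0,-0.1,-0.7,0,0,0.1,255],[0,-0.1,-0.75,0,0,0,255],[0,0,0,0,0,0,255],[0,0,0,0,0,0,255]]'
python3 - <<'E'
from h import *
M=Rot();s=r.get_state();print(M.round(4));print((M.T@(np.array([.5865,.174,s["tool_pos"][2]])-s["tool_pos"])/.025).round(2))
E
```

```text
t: 14.85
tool_pos: [0.5858, 0.1744, 0.3035]
ee_rot: [0.481, 0.519, 0.48, -0.518]
ft_force: [-0.3, -0.9, -0.7]
grip_width: 0.0239
[[ 2.200e-03  9.972e-01 -7.530e-02]
 [ 3.000e-04 -7.530e-02 -9.972e-01]
 [-1.000e+00  2.200e-03 -5.000e-04]]
[0.   0.03 0.01]
```

```bash
python3 -m crank '[[0.5,0.03,0,0,0,0,255],[0.8,0,0,0,0,0,255],[0.5,0,0,0,0,0,255],[0.3,0,0,0,0,0,255],[0,0,0,0,0,0,255],[0,0,0,0,0,0,255]]'
python3 - <<'E'
from h import *
for n in ["side","wrist"]: cv2.imwrite(f"pics/{n}10.png",vision.grab_frame(n)[:,:,::-1])
crop("pics/side10.png",260,60,400,230,3.5,"pics/c19.png")
M=Rot();s=r.get_state();print(M.round(4));print((M.T@(np.array([.5865,.174,.1944])-s["tool_pos"])/.025).round(2))
E
```

```text
t: 15.6
tool_pos: [0.5872, 0.1726, 0.2477]
ee_rot: [0.481, 0.519, 0.48, -0.519]
ft_force: [-0.6, -0.8, -1.4]
grip_width: 0.0237
[[ 1.90e-03  9.97e-01 -7.75e-02]
 [-0.00e+00 -7.75e-02 -9.97e-01]
 [-1.00e+00  1.90e-03 -1.00e-04]]
[ 2.14 -0.04 -0.05]
```

View pics/c19.png

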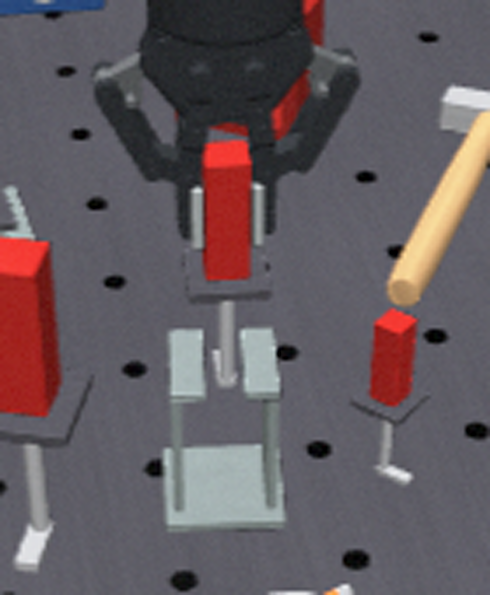

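View pics/wrist10.png

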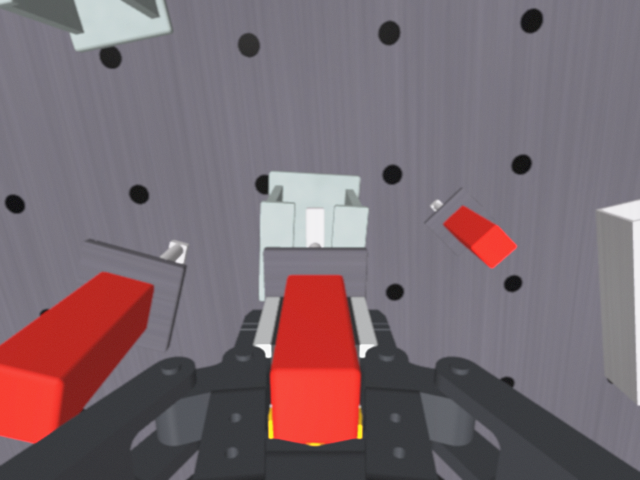

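Shaft is centred on the slot (side crop 228,345 between plates 188/260). Going on down.

```bash
python3 -m crank '[[0.4,-0.04,-0.05,0,0,0,255],[0.5,0,0,0,0,0,255],[0.5,0,0,0,0,0,255],[0.3,0,0,0,0,0,255],[0.1,0,0,0,0,0,255],[0,0,0,0,0,0,255],[0,0,0,0,0,0,255]]'
python3 - <<'E'
from h import *
M=Rot();s=r.get_state();print(s["ft_force"],(M.T@(np.array([.5865,.174,.1944])-s["tool_pos"])/.025).round(2))
E
```

```text
t: 16.58
tool_pos: [0.5864, 0.1741, 0.1997]
ee_rot: [0.481, 0.52, 0.48, -0.518]
ft_force: [-0.7, 0.2, -1.3]
grip_width: 0.0235
[-0.72223085  0.1740473  -1.29967243] [0.21 0.01 0.  ]
```

```bash
python3 -m crank '[[0.1,0,0,0,0,0,255],[0.1,0,0,0,0,0,255],[0,0,0,0,0,0,255],[0,0,0,0,0,0,255]]'

```

```text
t: 17.08
tool_pos: [0.5867, 0.1742, 0.195]
ee_rot: [0.481, 0.52, 0.48, -0.518]
ft_force: [-0.3, -0.5, -1.1]
grip_width: 0.0235
```

```bash
python3 -m crank '[[0.02,0,0,0,0,0,255],[0,0,0,0,0,0,160],[0,0,0,0,0,0,130],[0,0,0,0,0,0,90],[0,0,0,0,0,0,90],[0,0,0,0,0,0,90],[0,0,0,0,0,0,90]]'
python3 - <<'E'
from h import *
for n in ["side","wrist"]: cv2.imwrite(f"pics/{n}11.png",vision.grab_frame(n)[:,:,::-1])
crop("pics/side11.png",240,90,400,330,2.5,"pics/c20.png")
E
```

```text
t: 17.95
tool_pos: [0.587, 0.1743, 0.1949]
ee_rot: [0.481, 0.52, 0.479, -0.518]
ft_force: [-1.0, 0.3, -0.1]
grip_width: 0.0548
```

View pics/c20.png

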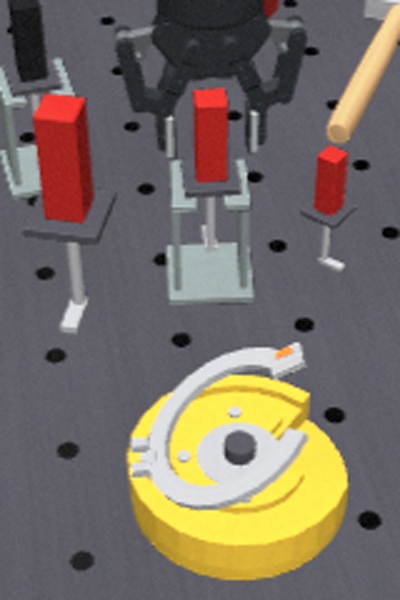

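View pics/wrist11.png

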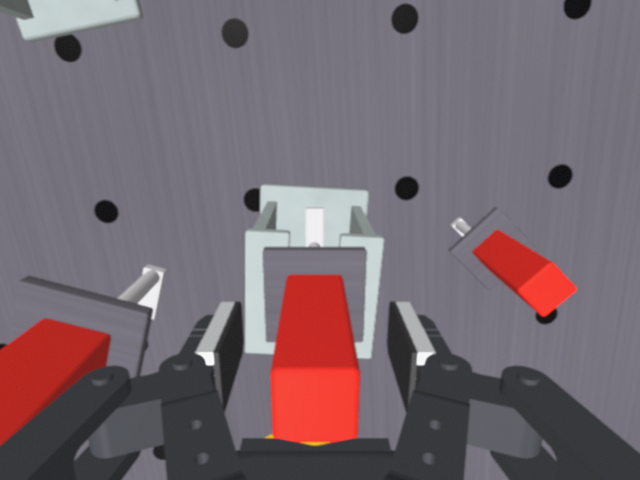

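Pick hangs in its stand, fingers clear on both sides, ring still raised. Backing straight up.

```bash
python3 -m crank '[[-0.3,0,0,0,0,0,90],[-0.6,0,0,0,0,0,90],[-0.8,0,0,0,0,0,90],[-0.8,0,0,0,0,0,90],[-0.8,0,0,0,0,0,90],[-0.5,0,0,0,0,0,90],[0,0,0,0,0,0,90],[0,0,0,0,0,0,90],[0,0,0,0,0,0,90]]'
python3 - <<'E'
from h import *
for n in ["side","scene"]: cv2.imwrite(f"pics/{n}12.png",vision.grab_frame(n)[:,:,::-1])
a=cv2.imread("pics/side12.png");b=cv2.imread("pics/side0.png")
cv2.imwrite("pics/c21.png",np.hstack([cv2.resize(x[70:230,230:400],None,fx=2.3,fy=2.3) for x in (b,a)]))
E
```

```text
t: 19.18
tool_pos: [0.5865, 0.1742, 0.2974]
ee_rot: [0.481, 0.521, 0.479, -0.517]
ft_force: [-0.7, -0.0, 0.3]
grip_width: 0.0551
```

View pics/c21.png

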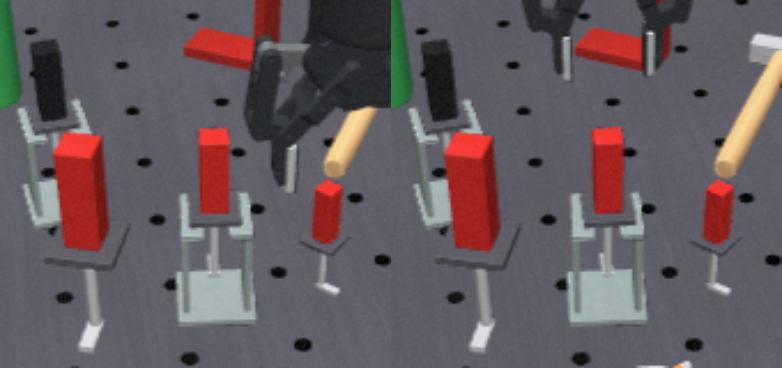

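View pics/side12.png

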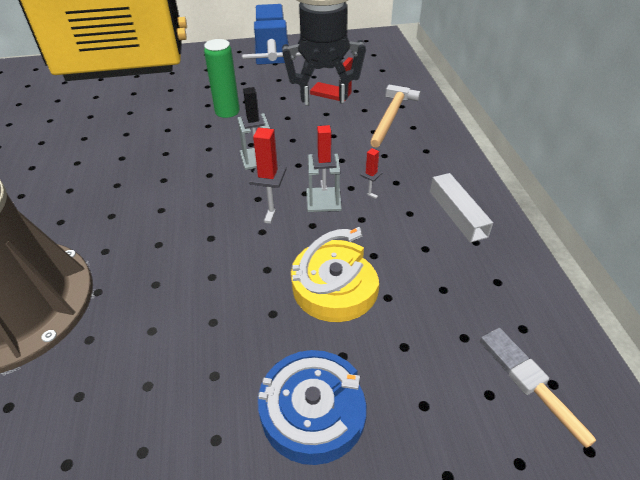

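View pics/scene12.png

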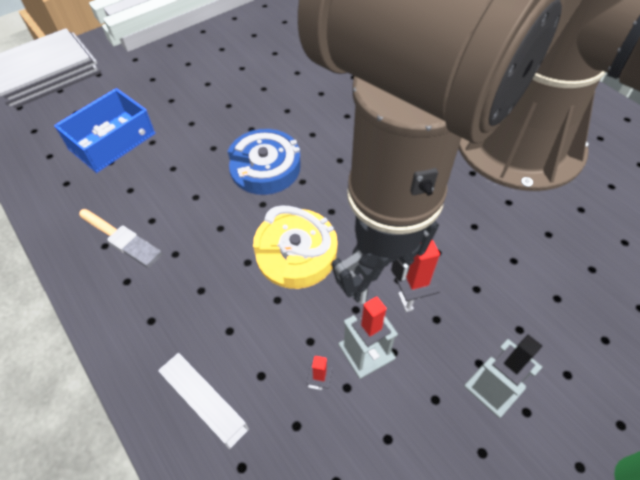

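The side view shows the pick hanging where it started (323,145). The yellow lug is raised (355,234), the blue ring is down, and the gripper is clear.

```bash
python3 - <<'E'
from h import *
c=vision.get_calibration
print(tri([(c("side"),354.5,232.5),(c("scene"),288.3,248)]))
print(workorder.hand_in())
E
```

```text
(array([ 0.60318559, -0.02471702,  0.09464979]), np.float64(0.0007267863113435446))
the job is handed in; nothing more can be done
None
```

I lifted the yellow hub's ring with the red pick, hung the pick back in its own stand and let go. The job is handed in at about 19 s of the 61 s allowed; the hand-in gives no verdict.

- **Ring:** after the lift, the lug's orange mark measured about 55 mm above its groove position, roughly 0.49 rad. Just before hand-in it read z = 95 mm, about 54 mm up, so the ring stayed raised.
- **Pick:** in the last side view it hangs upright and released, matching the starting picture by eye. I let go with the tool within about 1 mm of where I had gripped it.
- **Other checks:** the blue hub's ring is down, the gripper was about 100 mm above its grasp height and clear of everything, and wrist forces read between moves stayed below about 3 N.
- **Not measured:** contact forces on the ring were not readable. That the pick carried the ring and the gripper never touched it rests on the pictures and geometry.
- **Disagreement:** separate measurements of the hub's yaw ranged from -2.5 to -5.6 degrees. I worked with about -4.5 degrees, and the foot entered the gap and slid under the lug with no sign of catching.

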